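# Sort out the sticking pastry syringe

### The job

One of these three washed pastry syringes sticks partway. Press each plunger straight down, without forcing it, until it is fully home or sticks: leave the two good ones standing where they are with their plungers fully home, and stand the sticking one, plunger as it stuck, upright on the floor of the drip tray. Knock nothing over and leave the glass, the spoon and the oat jar alone.

Things in the scene. Friction and masses are not known exactly. Their poses are not given: they have to be found in the camera images.
- syringe_a: A pastry syringe standing upright, loose, 0.37 kg in all: round steel barrel 50 mm in diameter with a white screw collar (51 mm) over its upper part, on a round foot 62 mm wide and 5 mm high; the barrel's flat top is 100 mm above the underside of the foot. Origin: centre of the underside; z up along the barrel. The three look exactly alike from outside; which one sticks changes from one start to the next and cannot be seen.
- thumb_a: The round white thumb plate of syringe_a (36 mm in diameter, 8 mm thick, on a 12 mm rod coming out of the barrel's top). Origin: centre of its flat upper face. That stands 142 mm above the underside of the foot when the plunger is all the way out and 110 mm when fully home.
- plunger_a (a joint): Plunger stroke in m: 0 all the way out, 0.032 fully home (hard stop), growing as it is pressed down; stays where left. A good one slides all the way under 3 to 8 N, each differently stiff. The sticking one starts alike, but from about 0.016 meets a springy blockage that stiffens by 3 N per mm and stops hard at about 0.022; released, it may creep back. It cannot be driven home.
- syringe_b: A pastry syringe standing upright, loose, 0.37 kg in all: round steel barrel 50 mm in diameter with a white screw collar (51 mm) over its upper part, on a round foot 62 mm wide and 5 mm high; the barrel's flat top is 100 mm above the underside of the foot. Origin: centre of the underside; z up along the barrel. The three look exactly alike from outside; which one sticks changes from one start to the next and cannot be seen.
- thumb_b: The round white thumb plate of syringe_b (36 mm in diameter, 8 mm thick, on a 12 mm rod coming out of the barrel's top). Origin: centre of its flat upper face. That stands 142 mm above the underside of the foot when the plunger is all the way out and 110 mm when fully home.
- plunger_b (a joint): Plunger stroke in m: 0 all the way out, 0.032 fully home (hard stop), growing as it is pressed down; stays where left. A good one slides all the way under 3 to 8 N, each differently stiff. The sticking one starts alike, but from about 0.016 meets a springy blockage that stiffens by 3 N per mm and stops hard at about 0.022; released, it may creep back. It cannot be driven home.
- syringe_c: A pastry syringe standing upright, loose, 0.37 kg in all: round steel barrel 50 mm in diameter with a white screw collar (51 mm) over its upper part, on a round foot 62 mm wide and 5 mm high; the barrel's flat top is 100 mm above the underside of the foot. Origin: centre of the underside; z up along the barrel. The three look exactly alike from outside; which one sticks changes from one start to the next and cannot be seen.
- thumb_c: The round white thumb plate of syringe_c (36 mm in diameter, 8 mm thick, on a 12 mm rod coming out of the barrel's top). Origin: centre of its flat upper face. That stands 142 mm above the underside of the foot when the plunger is all the way out and 110 mm when fully home.
- plunger_c (a joint): Plunger stroke in m: 0 all the way out, 0.032 fully home (hard stop), growing as it is pressed down; stays where left. A good one slides all the way under 3 to 8 N, each differently stiff. The sticking one starts alike, but from about 0.016 meets a springy blockage that stiffens by 3 N per mm and stops hard at about 0.022; released, it may creep back. It cannot be driven home.
- tray_floor (a point): Centre of the inner floor of the fixed, open aluminium drip tray; floor 4 mm above the counter, outside 170 mm (tray x) by 190 mm (tray y), walls 4 mm thick, rim 22 mm above the counter. z up.
- glass: Bystander: an empty drinking glass, 72 mm across the rim, 110 mm high. Origin: centre of the underside.
- spoon: Bystander: a spoon with a wooden handle and a steel bowl lying flat on the counter, about 20 cm long. Origin: near its middle.
- oat_jar: Bystander: a clip-top glass jar of oats, 124 mm in diameter, 165 mm high, 1.4 kg. Origin: centre of the underside.
Mind the look-alikes: they are no part of the job. Leave any green or pink look-alike of the syringe_c alone.

How it is judged (in metres and radians):
At the end, for the whole second after the job is handed in: Two syringes stand upright within 40 mm of where they started with plungers home (stroke over 28 of 32 mm); the third stands upright and still on the tray's floor, its centre within 65 mm (tray x) and 75 mm (tray y) of the tray's centre, its plunger pressed in but stuck (stroke 10 to 26 mm) (((value of joint plunger_a between 0.01 and 0.026 m and x of syringe_a in the frame of tray_floor between -0.065 and 0.065 m and y of syringe_a in the frame of tray_floor between -0.075 and 0.075 m and z of syringe_a in the frame of tray_floor between -0.006 and 0.008 m and angle between each of syringe_a, syringe_b, syringe_c's own z axis and vertical below 0.15 rad and linear speed of each of syringe_a, syringe_b, syringe_c below 0.02 m/s and value of joint each of plunger_b, plunger_c above 0.028 m and distance of each of syringe_b, syringe_c from where it was at the start of the episode below 0.04 m) or (value of joint each of plunger_a, plunger_c above 0.028 m and distance of each of syringe_a, syringe_c from where it was at the start of the episode below 0.04 m and angle between each of syringe_a, syringe_b, syringe_c's own z axis and vertical below 0.15 rad and linear speed of each of syringe_a, syringe_b, syringe_c below 0.02 m/s and value of joint plunger_b between 0.01 and 0.026 m and x of syringe_b in the frame of tray_floor between -0.065 and 0.065 m and y of syringe_b in the frame of tray_floor between -0.075 and 0.075 m and z of syringe_b in the frame of tray_floor between -0.006 and 0.008 m) or (value of joint each of plunger_a, plunger_b above 0.028 m and distance of each of syringe_a, syringe_b from where it was at the start of the episode below 0.04 m and angle between each of syringe_a, syringe_b, syringe_c's own z axis and vertical below 0.15 rad and linear speed of each of syringe_a, syringe_b, syringe_c below 0.02 m/s and value of joint plunger_c between 0.01 and 0.026 m and x of syringe_c in the frame of tray_floor between -0.065 and 0.065 m and y of syringe_c in the frame of tray_floor between -0.075 and 0.075 m and z of syringe_c in the frame of tray_floor between -0.006 and 0.008 m))); the robot touches nothing.
It fails at once if plunger a is forced: more than 40 N on its thumb plate (contact force between thumb_a and anything else above 40 N).
It fails at once if plunger b is forced: more than 40 N on its thumb plate (contact force between thumb_b and anything else above 40 N).
It fails at once if plunger c is forced: more than 40 N on its thumb plate (contact force between thumb_c and anything else above 40 N).
It fails at once if a syringe is knocked over (angle between any of syringe_a, syringe_b, syringe_c's own z axis and vertical above 0.8 rad).
It fails at once if the glass, spoon or oat jar is shoved more than 30 mm or tipped over (distance of any of glass, spoon, oat_jar from where it was at the start of the episode above 0.03 m or angle between any of glass, oat_jar's own z axis and vertical above 0.5 rad).
It also fails if it takes over 66 s, if anything falls off the work surface, if the arm or the gripper's body presses on something with over 40 N, if the wrist force passes 120 N, or if a joint passes its speed limit or range.

### The arm

A 6-joint arm with a two-finger parallel gripper is mounted at the origin on the work surface. World frame = base frame: x ahead of the robot, y to its left, z up, the work surface at z = 0. Lengths are in mm, angles in rad, forces in N, time in s.
With the tool pointing down it reaches from about 300 to 1000 mm from the base axis. Payload 5.1 kg.
Tool frame: the origin (TCP) lies on the mounting face of the last link; the fingertips stand 190 mm ahead of it and the grasp point (between the pads) lies 171 mm ahead of it; x points along the fingers, y is the direction in which the jaws open and shut, and the axes are right-handed (so a half turn about x gives the same grasp; the last joint's range is limited). The gripper opens to 95 mm and grips with 3 to 60 N. Pads are 20 mm wide; open, the fingers measure 119 mm over their backs; the gripper's body (75 mm by 180 mm) begins 59 mm behind the grasp point.
Start: joints at [1.104, 0.124, 1.65, -0, 1.367, -0.083], TCP at [243.41, 602.692, 404.756] pointing down, gripper open.
Joint ranges: [-2.61, 2.61], [-1.02, 2.33], [0.03, 2.71], [-1.35, 4.49], [0.32, 2.68], [-2.91, 2.91]. Speed limits (rad/s): [2.57, 2.57, 3.14, 3.14, 3.14, 3.14].

### API

Orientations are given as a rotation vector (axis times angle).
In Python, from rig import robot gives the robot as it stands.
- The arm moves only by the tool apply_moves, never from a script. Its argument "increments" is a list that holds one entry, the list of rows, each a list of 7 numbers: the shift along the tool's x, y, z in cm, then the turn, a rotation vector about the tool's x, y, z in degrees, then the opening, from 0 (shut) to 1 (fully open). In form: [[[x, y, z, ax, ay, az, fingers], ...]]. A call has 1 to 10 rows; each row is the pose to reach, as a shift and turn from the pose measured when the call began, along the tool's axes at that moment; what a row does not reach only later rows make up. A row lasts 1/8 s, in which the tool goes at most 62.5 mm and 10.7 degrees, less where a joint would pass 70% of its speed; a pose out of reach is approached as far as the arm can. A call with a gripper value outside its range is refused whole. The fingers move at their own pace and stop on an object; "grip_force" is the grip in N (left out, the last holds). Time passes only in rows, so rows that repeat a pose let the fingers close. It gives the time, the measured TCP pose, the force and the opening at its end, in the units of the state.
- robot.get_obs(): the state, without advancing time (a new reading comes with each control period).
- robot.grab_frame(name): name is "scene" or "top"; returns the picture (420x560x3 uint8, blue, green, red); there is no depth.
- robot.get_calibration(name): a dict with "vertical_fov" (degrees; the focal length in pixels is half the picture's height over the tangent of half this angle, whatever the lens; pixels are square), "cx", "cy" (the principal point, pixels), "R" (3x3) and "t" (3): a world point X has camera coordinates R X + t. Camera axes: x right, y down, z forward; pixel columns grow to the right and rows downward; lengths in mm; the calibration is good to about 2 mm. A picture is of the moment at which its call begins. get_calibration takes no time and is no camera call.
- robot.finish_job(): hands the job in, once; it reports no verdict.
Trained networks look in the newest picture that a camera, given by its name, has taken for a name from the list of things; names that differ only in an ending like _2 or _b are one class to them, and where a whole thing is asked for, a point or a joint stands for the part that bears it (a point fixed in the world has none). Each returns a list of dicts, best first, with "p" (0 to 1); they miss things now and then, are a little off and sometimes report something else, mostly with a low value. They report only what shows in the picture. A call takes as long as a camera call. They do not tell look-alikes from the thing itself.
- robot.boxes_of(target, camera): "bbox" ([left, top, right, bottom] in pixels, round what is visible of it).
The state is a dict: "t": time; "joints": joint angles; "qd": joint speeds; "effort": joint torques, N m; "ee_pos": TCP position; "orientation": TCP orientation; "contact_force": force on the tool from outside, world axes, zero at the start; "wrist_torque": the same for the moment, N m; "finger_gap": finger opening in mm.
Only numpy, scipy, OpenCV 4.12 (cv2) and the standard library are available. Lean on these libraries where they do the work, as an engineer would, in place of code of your own. Each camera call takes 0.05 s, during which the arm holds its last target. There are 200 camera calls.

## Working session

There is one attempt and no reset: what is moved stays moved. The work goes in short steps, Python scripts to look and compute and a tool call to move; the robot and the scene stay as the last step left them, time stands still between calls to the robot, and variables do not carry over. Pictures are saved under pics/ and viewed, about 8 in all and at most 12, crops included, and the job is handed in when it is done.

Besides the shell and the picture viewer there is one more tool, called as name(argument=value, ...), one argument or row to a line, values as JSON. apply_moves: Moves the arm, as the interface text tells. Its arguments: {"type":"object","properties":{"increments":{"type":"array"},"grip_force":{"type":"number"}},"required":["increments"]}

```bash
mkdir -p pics; ls
python3 - <<'E'
from rig import robot
import cv2,numpy as np
o=robot.get_obs(); print(o)
ims=[]
for n in("scene","top"):
    im=robot.grab_frame(n); cv2.imwrite(f"pics/{n}0.png",im); print(n,robot.get_calibration(n))
    for t in("syringe_a","thumb_a","tray_floor","glass","oat_jar","spoon"):
        print(t,[(np.round(d["bbox"]).tolist(),round(d["p"],2)) for d in robot.boxes_of(t,n)])
E
```

```text
pics
{'t': 0.0, 'joints': array([ 1.10437807e+00,  1.24498954e-01,  1.65167212e+00,  1.60711638e-06,
        1.36751530e+00, -8.25866154e-02]), 'qd': array([-1.47138933e-03,  4.97207381e-05,  8.51991867e-04,  8.74307049e-05,
        6.53977138e-04, -1.51987651e-04]), 'effort': array([ 4.83709318e-04, -4.17616761e+01, -3.59929597e+01,  7.74527038e-02,
        4.93024872e-02, -1.73149751e-04]), 'ee_pos': array([243.31424685, 602.46993979, 403.49174092]), 'orientation': array([ 0.2995588 ,  1.5503098 , -0.30274003]), 'contact_force': array([-0.26419491,  0.29739192,  0.36512014]), 'wrist_torque': array([ 0.03583845, -0.01553879,  0.07673584]), 'finger_gap': 94.94711989639093}
scene {'vertical_fov': 47.75391194967628, 'cx': 288.66040558656204, 'cy': 198.64412708279593, 'R': array([[-0.13896247,  0.99027834, -0.00618462],
       [ 0.83021694,  0.11309258, -0.54584787],
       [-0.53984188, -0.08098695, -0.83786148]]), 't': array([ 105.52986884, -400.6688682 , 1715.13721687])}
syringe_a [([194.0, 183.0, 219.0, 224.0], 0.97), ([240.0, 154.0, 263.0, 196.0], 0.95), ([208.0, 122.0, 232.0, 161.
[... 1082 characters left out ...]
.0], 0.59), ([257.0, 208.0, 279.0, 226.0], 0.57), ([411.0, 224.0, 446.0, 245.0], 0.57)]
thumb_a [([387.0, 236.0, 399.0, 247.0], 0.72), ([342.0, 235.0, 356.0, 246.0], 0.72), ([385.0, 188.0, 396.0, 200.0], 0.71), ([391.0, 276.0, 401.0, 286.0], 0.71), ([320.0, 195.0, 334.0, 206.0], 0.66), ([433.0, 229.0, 446.0, 242.0], 0.53), ([256.0, 205.0, 275.0, 223.0], 0.52)]
tray_floor [([321.0, 194.0, 336.0, 208.0], 0.66), ([137.0, 200.0, 216.0, 268.0], 0.65), ([382.0, 230.0, 398.0, 244.0], 0.59)]
glass [([318.0, 123.0, 346.0, 156.0], 0.89), ([386.0, 232.0, 400.0, 246.0], 0.37)]
oat_jar [([212.0, 106.0, 260.0, 165.0], 0.63)]
spoon [([370.0, 144.0, 441.0, 175.0], 0.82), ([316.0, 121.0, 347.0, 153.0], 0.3)]
```

View pics/scene0.png

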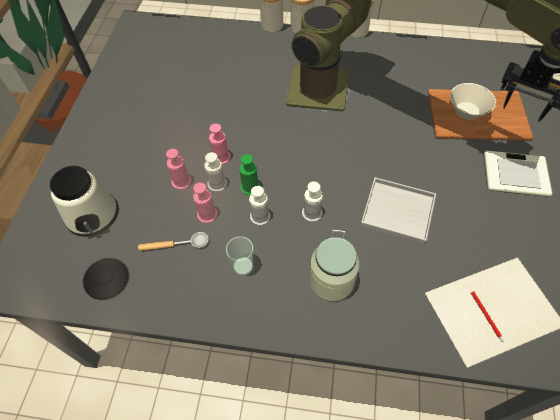

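View pics/top0.png

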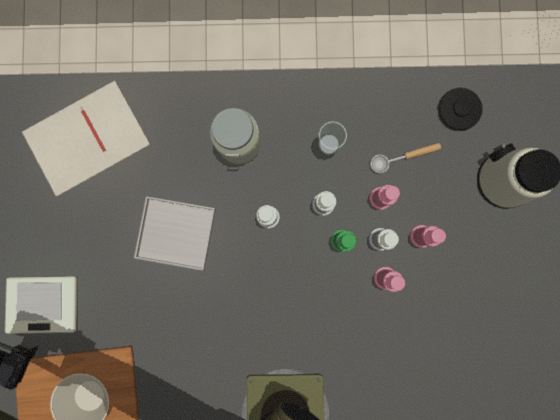

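Scene: white syringes have thumbs at about (213,158), (258,191) and (314,188). In the top view they are at about (390,239), (324,200) and (267,214). The pink ones and the green one are look-alikes. The tray centre is at (400,209) in the scene and (175,233) in the top view. Next I'll triangulate, with one enlarged crop to confirm.

```bash
cat > h.py <<'E'
from rig import robot
import cv2,numpy as np
C={n:robot.get_calibration(n) for n in("scene","top")}
def K(n):
    c=C[n]; f=210/np.tan(np.radians(c["vertical_fov"]/2)); return np.array([[f,0,c["cx"]],[0,f,c["cy"]],[0,0,1]])
def P(n): return K(n)@np.c_[C[n]["R"],C[n]["t"]]
def proj(n,X):
    p=P(n)@np.append(X,1); return p[:2]/p[2]
def tri(ps,pt):
    X=cv2.triangulatePoints(P("scene"),P("top"),np.array(ps,float),np.array(pt,float)).ravel(); X=X[:3]/X[3]
    return X,np.linalg.norm(proj("scene",X)-ps),np.linalg.norm(proj("top",X)-pt)
def onz(n,p,z):
    A=P(n); M=np.c_[A[:,:2],-np.array([p[0],p[1],1])]; return np.linalg.solve(M,-(A[:,2]*z+A[:,3]))[:2]
E
python3 - <<'E'
from h import *
s=cv2.imread("pics/scene0.png");t=cv2.imread("pics/top0.png")
a=cv2.resize(s[145:230,195:330],None,fx=5,fy=5,interpolation=cv2.INTER_CUBIC)
b=cv2.resize(t[180:255,250:415],None,fx=4,fy=4,interpolation=cv2.INTER_CUBIC)
c=np.zeros((600,800,3),np.uint8)
a=cv2.resize(a,(476,300));b=cv2.resize(b,(660,300));c[:300,:476]=a;c[300:,:660]=b
cv2.imwrite("pics/crop1.png",c)
for ps,pt in[((313.5,187),(265.5,214)),((257.5,191),(326,199.5)),((211.5,158.5),(391.5,239.5))]: print(tri(ps,pt))
tr=[(371,180),(436,194),(428,238),(362,221)]
for p in tr: print("scene tray",onz("scene",p,22))
for p in[(148,198),(215,207),(203,269),(135,260)]: print("top tray",onz("top",p,22))
for n,p in[("top",(330,147)),("scene",(241,266)),("scene",(200,241)),("scene",(335,290)),("top",(240,150))]: print(n,p,onz(n,p,0))
for n,p in[("top",(333,135)),("scene",(240,249))]: print(n,p,onz(n,p,110))
for n,p in[("top",(344,240)),("scene",(249,162)),("top",(390,196)),("scene",(201,189)),("top",(397,283)),("scene",(216,129))]: print("LA",p,onz(n,p,142))
E
```

```text
(array([528.03447006,  37.84080453, 135.97821718]), np.float64(0.011785580449909756), np.float64(0.015326983126305193))
(array([ 561.52015471, -112.77025355,  135.16686676]), np.float64(0.3254263138853517), np.float64(0.4201345778985288))
(array([ 460.15963141, -270.15414655,  124.85439618]), np.float64(0.558801887417313), np.float64(0.7518796439989557))
scene tray [399.65844794 206.28828087]
scene tray [425.24181399 403.13734865]
scene tray [580.97185504 376.2734094 ]
scene tray [550.19759253 186.92020254]
top tray [583.95376324 364.52960328]
top tray [556.19103603 181.30753959]
top tray [388.90813045 214.59544239]
top tray [415.98733608 398.87135328]
top (330, 147) [ 720.66173139 -137.79010785]
scene (241, 266) [ 729.49200598 -139.39172106]
scene (200, 241) [ 667.80269441 -272.67050305]
scene (335, 290) [764.79854031 128.18468123]
top (240, 150) [716.71883275 114.10063596]
top (333, 135) [ 728.31454659 -135.4566022 ]
scene (240, 249) [ 731.24661956 -131.58527172]
LA (344, 240) [ 461.11066969 -152.67374134]
LA (249, 162) [ 470.92693965 -153.93490359]
LA (390, 196) [ 566.69894213 -267.88448576]
LA (201, 189) [ 580.48383819 -267.62568891]
LA (397, 283) [ 355.50921617 -277.82529484]
LA (216, 129) [ 361.78897659 -275.01668034]
```

View pics/crop1.png

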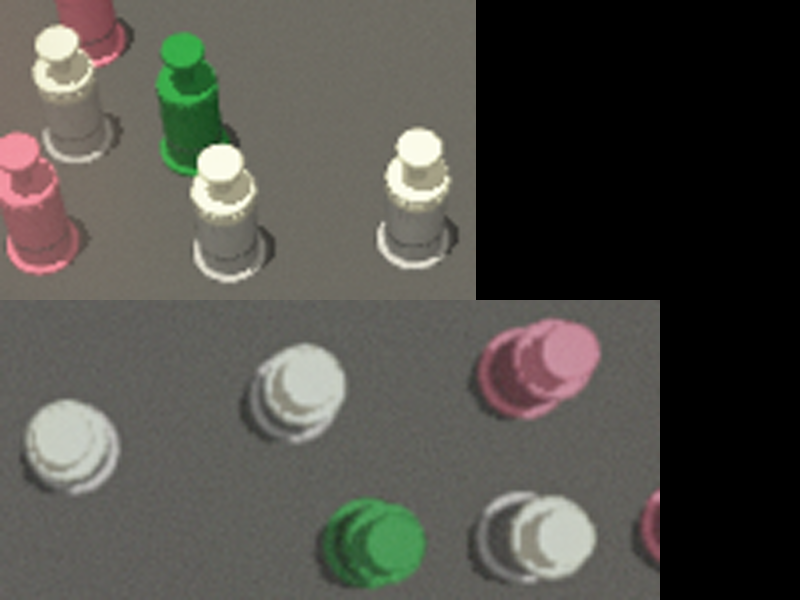

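Three white candidates, by scene/top pixels: (211,157)/(391,239), (257,191)/(328,200) and (314,187)/(265,215). Being white, these are the syringes, while the pink and green ones are look-alikes. The crop confirms it. The two cameras disagree by about 8 mm, so I'll compare against the gripper when it is close.

```bash
cat >> h.py <<'E'
from scipy.spatial.transform import Rotation as Ro
def mv(x,y,z,yaw=None):
    "print tool-frame cm shift and deg turn to TCP target (z of TCP), tool down, jaw direction yaw (deg)"
    o=robot.get_obs(); R=Ro.from_rotvec(o["orientation"]); M=R.as_matrix()
    cur=np.degrees(np.arctan2(M[1,1],M[0,1]))
    if yaw is None: yaw=cur
    yaw=cur+(yaw-cur+90)%180-90
    c,s=np.cos(np.radians(yaw)),np.sin(np.radians(yaw)); d=np.array([0,0,-1.]);yy=np.array([c,s,0])
    T=np.c_[d,yy,np.cross(d,yy)]
    print("t",round(o["t"],2),"pos",o["ee_pos"].round(1),"yaw",cur.round(1),"F",o["contact_force"].round(1),"gap",o["finger_gap"].round(1),"j6",o["joints"][5].round(2))
    print("tool axes",M.round(3).tolist())
    print("shift cm",(M.T@(np.array([x,y,z])-o["ee_pos"])/10).round(2),"turn",np.degrees(Ro.from_matrix(M.T@T).as_rotvec()).round(1))
E
python3 - <<'E'
from h import *
for ps,pt in[((313.5,186.4),(265.6,214.3)),((257.3,190.8),(328,200.5)),((210.9,156.8),(391,238.8))]:
    print(tri(ps,pt)[0].round(1),onz("scene",ps,142).round(1),onz("top",pt,142).round(1))
    # foot check
# feet from crop: scene (414,243),(230,253),(77,137); top (73,448),(292,395),(515,537)
for ps,pt in[((414,243),(73,448)),((230,253),(292,395)),((77,137),(517,537))]:
    ps=(195+ps[0]/3.526-.4,145+ps[1]/3.529-.4); pt=(250+pt[0]/4-.4,180+(pt[1]-300)/4-.4)
    print("foot",onz("scene",ps,4).round(1),onz("top",pt,4).round(1))
mv(528,38,340)
E
```

```text
[527.2  37.6 137.6] [530.2  37.8] [526.9  37.3]
[ 559.  -115.8  132. ] [ 565.5 -113.1] [ 558.2 -116. ]
[ 462.1 -268.4  135.3] [ 467.1 -266.1] [ 462.2 -266.9]
foot [533.4  38.9] [528.5  38.4]
foot [ 564.3 -114.3] [ 562.7 -113.3]
foot [ 464.6 -269.3] [ 462.4 -265.3]Traceback (most recent call last):
  File "<stdin>", line 9, in <module>
  File "h.py", line 23, in mv
    print("t",round(o["t"],2),"pos",o["ee_pos"].round(1),"yaw",cur.round(1),"F",o["contact_force"].round(1),"gap",o["finger_gap"].round(1),"j6",o["joints"][5].round(2))
                                                                                                                  ^^^^^^^^^^^^^^^^^^^^^
AttributeError: 'float' object has no attribute 'round'
```

Positions agree to a few mm: C (529,38), B (562,-114), A (464,-267), with heights of about 135 (expected 142). That is good enough to press.

```bash
sed -i 's/o\["finger_gap"\].round(1)/round(o["finger_gap"],1)/' h.py; python3 -c "
from h import *
mv(529,38,350,90)"
```

```text
t 0.7 pos [243.4 602.7 404.8] yaw 68.0 F [ 1.2  0.3 -0.3] gap 95.2 j6 -0.08
tool axes [[-0.0, 0.374, 0.927], [0.0, 0.927, -0.374], [-1.0, 0.0, -0.0]]
shift cm [  5.48 -41.67  47.63] turn [-22.  -0.  -0.]
```

apply_moves(
  increments=[
    [[0.5, -5, 5.7, -5, 0, 0, 0], [1, -10, 11.4, -10, 0, 0, 0], [2, -15, 17, -15, 0, 0, 0], [3, -20, 23, -22, 0, 0, 0], [3.5, -25, 28.6, -22, 0, 0, 0], [4, -30, 34.3, -22, 0, 0, 0], [4.5, -35, 40, -22, 0, 0, 0], [4.5, -39, 44.5, -22, 0, 0, 0], [4.5, -41.7, 47.6, -22, 0, 0, 0], [4.5, -41.7, 47.6, -22, 0, 0, 0]],
  ],
)

```text
t: 1.95
ee_pos: [524.8, 44.4, 360.5]
orientation: [0.0, 1.57, 0.0]
contact_force: [0.5, 1.1, 0.1]
finger_gap: 2.6
```

```bash
python3 -c "
from h import *
mv(529,38,336,90)
s=robot.grab_frame('scene');t=robot.grab_frame('top')
c=np.zeros((600,800,3),np.uint8)
c[:400,:400]=cv2.resize(s[130:230,260:360],None,fx=4,fy=4,interpolation=cv2.INTER_CUBIC)
c[:400,400:]=cv2.resize(t[165:265,210:310],None,fx=4,fy=4,interpolation=cv2.INTER_CUBIC)
cv2.imwrite('pics/c2.png',c)
X=robot.get_obs()['ee_pos']-[0,0,190]; print(X,proj('scene',X),proj('top',X))"
```

```text
t 1.95 pos [524.8  44.4 360.5] yaw 90.0 F [0.5 1.1 0.1] gap 2.6 j6 -1.59
tool axes [[0.001, 0.0, 1.0], [0.0, 1.0, -0.0], [-1.0, 0.0, 0.001]]
shift cm [ 2.45 -0.64  0.41] turn [-0.   0.1 -0. ]
[525.8932485   42.03732415 170.26289472] [315.61707218 179.35783255] [262.99827916 214.08673308]
```

View pics/c2.png

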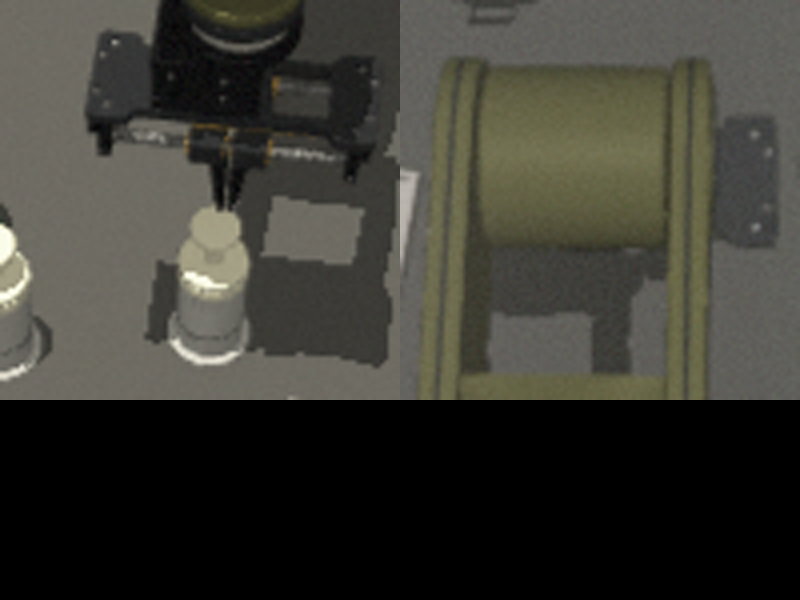

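The fingertips show at scene (316,182), predicted (316,179), just above C's thumb at (313.5,186.5). So the scene camera reads x a little high, and I'll use x≈527, y≈38. Now I descend to just above the thumb and press.

apply_moves(
  increments=[
    [[0.5, -0.3, 0.1, 0, 0, 0, 0], [1.0, -0.6, 0.2, 0, 0, 0, 0], [1.5, -0.6, 0.2, 0, 0, 0, 0], [1.9, -0.6, 0.2, 0, 0, 0, 0], [2.3, -0.6, 0.2, 0, 0, 0, 0], [2.6, -0.6, 0.2, 0, 0, 0, 0], [2.9, -0.6, 0.2, 0, 0, 0, 0], [3.1, -0.6, 0.2, 0, 0, 0, 0], [3.3, -0.6, 0.2, 0, 0, 0, 0]],
  ],
)

```text
t: 3.18
ee_pos: [528.0, 36.0, 327.7]
orientation: [0.004, 1.569, -0.006]
contact_force: [-1.3, -0.5, 2.0]
finger_gap: 0.5
```

apply_moves(
  increments=[
    [[0.2, 0.1, 0, 0, 0, 0, 0], [0.4, 0.1, 0, 0, 0, 0, 0], [0.6, 0.1, 0, 0, 0, 0, 0], [0.8, 0.1, 0, 0, 0, 0, 0], [1.0, 0.1, 0, 0, 0, 0, 0]],
  ],
)

```text
t: 3.8
ee_pos: [528.0, 36.9, 317.6]
orientation: [0.004, 1.569, -0.006]
contact_force: [0.1, -0.7, 2.3]
finger_gap: 0.6
```

apply_moves(
  increments=[
    [[0.1, 0, 0, 0, 0, 0, 0], [0.2, 0, 0, 0, 0, 0, 0], [0.3, 0, 0, 0, 0, 0, 0]],
  ],
)

```text
t: 4.18
ee_pos: [528.1, 36.9, 314.5]
orientation: [0.004, 1.569, -0.006]
contact_force: [0.4, -2.4, 3.1]
finger_gap: 0.4
```

apply_moves(
  increments=[
    [[0.1, 0, 0, 0, 0, 0, 0], [0.2, 0, 0, 0, 0, 0, 0], [0.2, 0, 0, 0, 0, 0, 0]],
  ],
)

```text
t: 4.55
ee_pos: [528.0, 37.0, 312.1]
orientation: [0.005, 1.57, -0.006]
contact_force: [-0.1, 0.1, -0.7]
finger_gap: 0.5
```

apply_moves(
  increments=[
    [[0.1, 0, 0, 0, 0, 0, 0], [0.2, 0, 0, 0, 0, 0, 0], [0.3, 0, 0, 0, 0, 0, 0]],
  ],
)

```text
t: 4.92
ee_pos: [528.0, 37.0, 309.1]
orientation: [0.005, 1.57, -0.006]
contact_force: [-0.9, -0.3, 2.2]
finger_gap: 0.5
```

```bash
python3 -c "
from h import *
F=[]
for i in range(3):
    s=robot.grab_frame('scene'); F.append(robot.get_obs()['contact_force'])
print(np.array(F).round(1))
mv(529,38,336,90)
cv2.imwrite('pics/c3.png',cv2.resize(s[150:230,270:350],None,fx=6,fy=6,interpolation=cv2.INTER_CUBIC))"
```

```text
[[-0.1 -0.9  2.7]
 [ 0.4 -0.8  1.2]
 [ 0.4 -1.5  1.5]]
t 5.08 pos [528.  37. 309.] yaw 89.6 F [ 0.4 -1.5  1.5] gap 0.3 j6 -1.6
tool axes [[0.001, 0.007, 1.0], [-0.001, 1.0, -0.007], [-1.0, -0.001, 0.001]]
shift cm [-2.7   0.09  0.11] turn [-0.4  0.1  0. ]
```

View pics/c3.png

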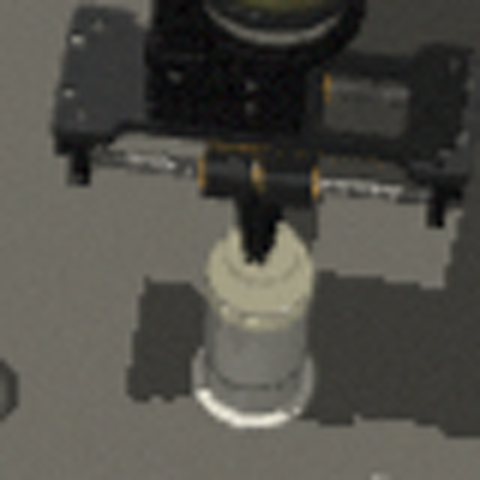

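C's plunger is already 23 mm in at only about 2-3 N, so it is a good one. I'll continue to home.

apply_moves(
  increments=[
    [[0.1, 0, 0, 0, 0, 0, 0], [0.2, 0, 0, 0, 0, 0, 0], [0.3, 0, 0, 0, 0, 0, 0], [0.4, 0, 0, 0, 0, 0, 0], [0.5, 0, 0, 0, 0, 0, 0], [0.6, 0, 0, 0, 0, 0, 0]],
  ],
)

```text
t: 5.82
ee_pos: [528.0, 37.0, 303.0]
orientation: [0.005, 1.569, -0.006]
contact_force: [-0.1, -1.1, 3.0]
finger_gap: 0.6
```

apply_moves(
  increments=[
    [[0.1, 0, 0, 0, 0, 0, 0], [0.2, 0, 0, 0, 0, 0, 0]],
  ],
)

```text
t: 6.08
ee_pos: [528.0, 37.0, 300.9]
orientation: [0.005, 1.57, -0.006]
contact_force: [-0.1, -1.3, 2.4]
finger_gap: 0.1
```

apply_moves(
  increments=[
    [[0.1, 0, 0, 0, 0, 0, 0]],
  ],
)

```text
t: 6.2
ee_pos: [528.1, 37.0, 300.3]
orientation: [0.005, 1.569, -0.006]
contact_force: [-1.9, -1.5, 7.4]
finger_gap: 0.6
```

C is home (force rising at tip 110 mm). Lift and go to B.

apply_moves(
  increments=[
    [[-2, 0, 0, 0, 0, 0, 0], [-5, 0, 0, 0, 0, 0, 0], [-6.5, -3, 0.7, 0, 0, 0, 0], [-6.5, -7, 1.6, 0, 0, 0, 0], [-6.5, -11, 2.5, 0, 0, 0, 0], [-6.0, -14, 3.2, 0, 0, 0, 0], [-5.0, -15.2, 3.4, 0, 0, 0, 0], [-4.2, -15.2, 3.4, 0, 0, 0, 0], [-3.6, -15.2, 3.4, 0, 0, 0, 0], [-3.6, -15.2, 3.4, 0, 0, 0, 0]],
  ],
)

```text
t: 7.45
ee_pos: [560.7, -114.1, 335.5]
orientation: [0.004, 1.571, -0.004]
contact_force: [-0.4, -0.0, 0.2]
finger_gap: 0.3
```

```bash
python3 -c "
from h import *
mv(561,-115,320,90)
s=robot.grab_frame('scene')
c=np.zeros((480,800,3),np.uint8)
c[:,:400]=cv2.resize(s[150:230,280:347],(400,480),interpolation=cv2.INTER_CUBIC)
c[:,400:]=cv2.resize(s[150:230,226:293],(400,480),interpolation=cv2.INTER_CUBIC)
cv2.imwrite('pics/c4.png',c)"
```

```text
t 7.45 pos [ 560.7 -114.1  335.5] yaw 89.7 F [-0.4 -0.   0.2] gap 0.3 j6 -1.86
tool axes [[-0.0, 0.005, 1.0], [-0.0, 1.0, -0.005], [-1.0, -0.0, -0.0]]
shift cm [ 1.55 -0.09  0.03] turn [-0.3 -0.   0. ]
```

View pics/c4.png

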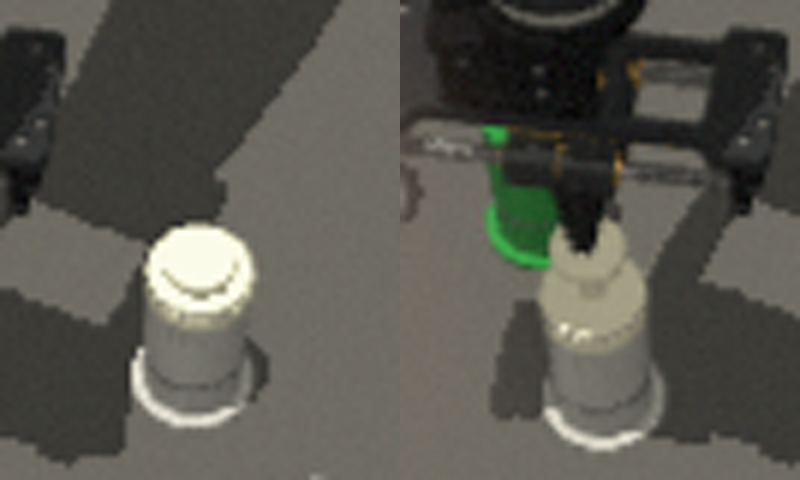

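C is home and upright (left). The fingertips are over B's thumb, at crop (585,250), so I can press.

apply_moves(
  increments=[
    [[0.2, 0, 0, 0, 0, 0, 0], [0.4, 0, 0, 0, 0, 0, 0], [0.6, 0, 0, 0, 0, 0, 0], [0.8, 0, 0, 0, 0, 0, 0], [1.0, 0, 0, 0, 0, 0, 0], [1.2, 0, 0, 0, 0, 0, 0], [1.4, 0, 0, 0, 0, 0, 0], [1.6, 0, 0, 0, 0, 0, 0], [1.8, 0, 0, 0, 0, 0, 0], [1.9, 0, 0, 0, 0, 0, 0]],
  ],
)

```text
t: 8.75
ee_pos: [561.0, -114.3, 317.1]
orientation: [0.004, 1.57, -0.005]
contact_force: [-0.9, 0.2, 3.0]
finger_gap: 0.9
```

apply_moves(
  increments=[
    [[0.1, 0, 0, 0, 0, 0, 0], [0.2, 0, 0, 0, 0, 0, 0]],
  ],
)

```text
t: 9.0
ee_pos: [561.0, -114.3, 315.0]
orientation: [0.004, 1.57, -0.005]
contact_force: [-0.8, -0.6, 3.5]
finger_gap: 0.3
```

apply_moves(
  increments=[
    [[0.1, 0, 0, 0, 0, 0, 0], [0.2, 0, 0, 0, 0, 0, 0]],
  ],
)

```text
t: 9.25
ee_pos: [561.0, -114.3, 313.0]
orientation: [0.004, 1.57, -0.005]
contact_force: [-1.0, 1.0, 4.3]
finger_gap: 0.4
```

apply_moves(
  increments=[
    [[0.1, 0, 0, 0, 0, 0, 0], [0.15, 0, 0, 0, 0, 0, 0]],
  ],
)

```text
t: 9.5
ee_pos: [561.0, -114.3, 311.4]
orientation: [0.004, 1.57, -0.005]
contact_force: [-0.6, -0.1, 3.5]
finger_gap: 0.4
```

apply_moves(
  increments=[
    [[0.1, 0, 0, 0, 0, 0, 0], [0.15, 0, 0, 0, 0, 0, 0]],
  ],
)

```text
t: 9.75
ee_pos: [561.0, -114.3, 309.8]
orientation: [0.004, 1.57, -0.005]
contact_force: [-1.5, 0.3, 4.2]
finger_gap: 0.2
```

apply_moves(
  increments=[
    [[0.1, 0, 0, 0, 0, 0, 0], [0.2, 0, 0, 0, 0, 0, 0]],
  ],
)

```text
t: 10.0
ee_pos: [561.0, -114.3, 307.7]
orientation: [0.004, 1.57, -0.005]
contact_force: [-1.4, -0.4, 4.0]
finger_gap: 0.7
```

B is also past 24 mm at 4 N, so it is good. Continue to home (TCP about 300.5).

apply_moves(
  increments=[
    [[0.1, 0, 0, 0, 0, 0, 0], [0.2, 0, 0, 0, 0, 0, 0], [0.3, 0, 0, 0, 0, 0, 0], [0.4, 0, 0, 0, 0, 0, 0], [0.5, 0, 0, 0, 0, 0, 0], [0.6, 0, 0, 0, 0, 0, 0]],
  ],
)

```text
t: 10.75
ee_pos: [561.0, -114.3, 301.6]
orientation: [0.004, 1.57, -0.005]
contact_force: [-1.0, 0.4, 3.9]
finger_gap: 0.3
```

apply_moves(
  increments=[
    [[0.1, 0, 0, 0, 0, 0, 0]],
  ],
)

```text
t: 10.88
ee_pos: [561.0, -114.3, 300.6]
orientation: [0.004, 1.57, -0.005]
contact_force: [-1.2, -0.7, 4.1]
finger_gap: 0.0
```

apply_moves(
  increments=[
    [[0.08, 0, 0, 0, 0, 0, 0]],
  ],
)

```text
t: 11.0
ee_pos: [561.1, -114.3, 300.3]
orientation: [0.004, 1.57, -0.005]
contact_force: [-2.2, -0.3, 9.0]
finger_gap: -0.1
```

B is home. Go to A and turn the jaws to 45° so the gripper body stays clear of the pink neighbours later.

apply_moves(
  increments=[
    [[-2, 0, 0, 0, 0, 0, 0], [-5, 0, 0, 0, 0, 0, 0], [-7.5, -2, -1.3, 9, 0, 0, 0], [-7.5, -5, -3.2, 18, 0, 0, 0], [-7.5, -9, -5.8, 27, 0, 0, 0], [-7.5, -12.5, -8, 36, 0, 0, 0], [-6.5, -15, -9.6, 45, 0, 0, 0], [-5.0, -15.3, -9.8, 45, 0, 0, 0], [-4.2, -15.3, -9.8, 45, 0, 0, 0], [-4.0, -15.3, -9.8, 45, 0, 0, 0]],
  ],
)

```text
t: 12.25
ee_pos: [462.5, -265.9, 339.3]
orientation: [0.617, 1.482, -0.616]
contact_force: [-0.1, -0.1, 0.4]
finger_gap: 0.0
```

```bash
python3 -c "
from h import *
mv(463,-267,330,45)
s=robot.grab_frame('scene')
c=np.zeros((480,800,3),np.uint8)
c[:,:400]=cv2.resize(s[160:240,226:293],(400,480),interpolation=cv2.INTER_CUBIC)
c[:,400:]=cv2.resize(s[120:200,175:242],(400,480),interpolation=cv2.INTER_CUBIC)
cv2.imwrite('pics/c5.png',c)"
```

```text
t 12.25 pos [ 462.5 -265.9  339.3] yaw 44.8 F [-0.1 -0.1  0.4] gap 0.0 j6 -1.4
tool axes [[0.0, 0.71, 0.705], [0.001, 0.705, -0.71], [-1.0, 0.001, -0.0]]
shift cm [ 0.93 -0.04  0.11] turn [-0.2 -0.  -0. ]
```

View pics/c5.png

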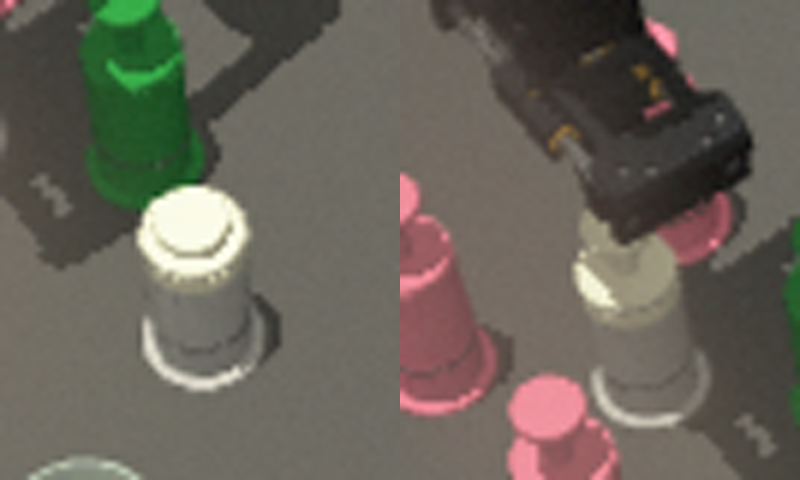

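B is home and upright. The gripper is over A, with its tips hidden behind the body. Press A gently: it should stick at about 16 mm (tip 126, TCP 316).

apply_moves(
  increments=[
    [[0.3, 0, 0, 0, 0, 0, 0], [0.6, 0, 0, 0, 0, 0, 0], [0.8, 0, 0, 0, 0, 0, 0], [1.0, 0, 0, 0, 0, 0, 0], [1.2, 0, 0, 0, 0, 0, 0], [1.4, 0, 0, 0, 0, 0, 0], [1.6, 0, 0, 0, 0, 0, 0], [1.8, 0, 0, 0, 0, 0, 0], [1.9, 0, 0, 0, 0, 0, 0], [2.0, 0, 0, 0, 0, 0, 0]],
  ],
)

```text
t: 13.55
ee_pos: [462.8, -266.1, 320.8]
orientation: [0.617, 1.48, -0.616]
contact_force: [-1.8, 1.7, 6.2]
finger_gap: 0.1
```

apply_moves(
  increments=[
    [[0.1, 0, 0, 0, 0, 0, 0], [0.2, 0, 0, 0, 0, 0, 0], [0.3, 0, 0, 0, 0, 0, 0]],
  ],
)

```text
t: 13.92
ee_pos: [462.9, -266.2, 318.6]
orientation: [0.617, 1.48, -0.616]
contact_force: [-1.9, 1.1, 5.5]
finger_gap: 0.4
```

apply_moves(
  increments=[
    [[0.1, 0, 0, 0, 0, 0, 0]],
  ],
)

```text
t: 14.05
ee_pos: [463.1, -266.3, 318.4]
orientation: [0.617, 1.479, -0.616]
contact_force: [-1.7, 1.2, 5.4]
finger_gap: 0.6
```

apply_moves(
  increments=[
    [[0.1, 0, 0, 0, 0, 0, 0]],
  ],
)

```text
t: 14.18
ee_pos: [463.2, -266.4, 318.2]
orientation: [0.617, 1.479, -0.616]
contact_force: [-1.2, 1.3, 5.3]
finger_gap: 0.6
```

apply_moves(
  increments=[
    [[0.1, 0, 0, 0, 0, 0, 0], [0.2, 0, 0, 0, 0, 0, 0], [0.3, 0, 0, 0, 0, 0, 0], [0.4, 0, 0, 0, 0, 0, 0]],
  ],
)

```text
t: 14.68
ee_pos: [463.4, -266.5, 315.6]
orientation: [0.616, 1.478, -0.616]
contact_force: [-2.8, 1.9, 8.6]
finger_gap: 0.8
```

apply_moves(
  increments=[
    [[0.1, 0, 0, 0, 0, 0, 0], [0.2, 0, 0, 0, 0, 0, 0], [0.3, 0, 0, 0, 0, 0, 0]],
  ],
)

```text
t: 15.05
ee_pos: [463.8, -266.8, 314.8]
orientation: [0.616, 1.477, -0.617]
contact_force: [-3.5, 2.1, 12.0]
finger_gap: 0.2
```

apply_moves(
  increments=[
    [[0.1, 0, 0, 0, 0, 0, 0], [0.2, 0, 0, 0, 0, 0, 0], [0.3, 0, 0, 0, 0, 0, 0]],
  ],
)

```text
t: 15.42
ee_pos: [464.4, -267.1, 314.5]
orientation: [0.616, 1.475, -0.617]
contact_force: [-3.5, 2.9, 12.8]
finger_gap: 0.2
```

A's force climbs to about 13 N with the plunger stalled near 17.5 mm, so A is the sticking one. Lift off, open and re-level.

apply_moves(
  increments=[
    [[-1, 0, 0, 0, 0, 0, 0], [-2, 0, 0, 0, 0, 0, 0], [-3, 0, 0, 0, 0, 0, 1], [-3, 0, 0, 0, 0, 0, 1], [-3, 0, 0, 0, 0, 0, 1], [-3, 0, 0, 0, 0, 0, 1]],
  ],
)

```text
t: 16.18
ee_pos: [464.1, -266.9, 343.8]
orientation: [0.616, 1.476, -0.616]
contact_force: [1.1, -1.2, -1.3]
finger_gap: 34.7
```

```bash
python3 -c "
from h import *
mv(463,-267,253,45)
s=robot.grab_frame('scene');t=robot.grab_frame('top')
c=np.zeros((480,800,3),np.uint8)
c[:,:400]=cv2.resize(s[120:200,175:242],(400,480),interpolation=cv2.INTER_CUBIC)
c[:,400:]=cv2.resize(t[190:290,350:433],(400,480),interpolation=cv2.INTER_CUBIC)
cv2.imwrite('pics/c6.png',c)"
```

```text
t 16.18 pos [ 464.1 -266.9  343.8] yaw 44.8 F [ 1.1 -1.2 -1.3] gap 34.7 j6 -1.4
tool axes [[0.005, 0.71, 0.705], [-0.003, 0.705, -0.71], [-1.0, 0.002, 0.005]]
shift cm [ 9.08 -0.1  -0.12] turn [-0.2  0.3 -0.1]
```

View pics/c6.png

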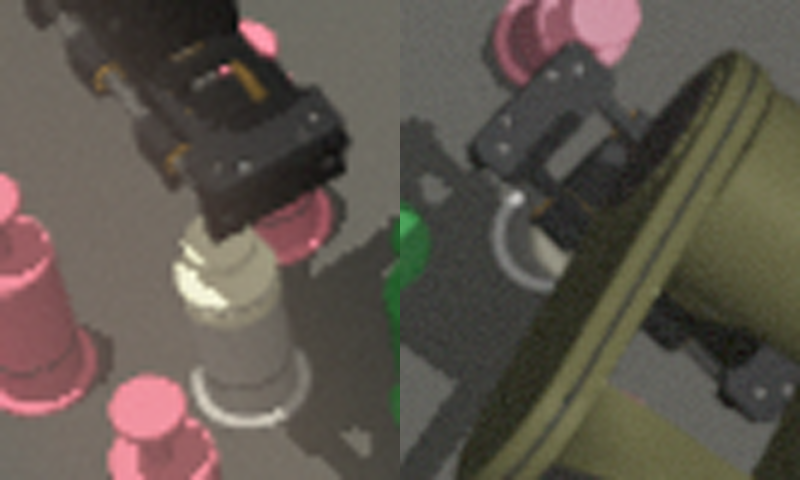

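A's plunger is about halfway in and the syringe stands upright. Open fully, descend and grasp at z≈84, with the body at 143 mm so it clears the neighbours' thumbs.

apply_moves(
  increments=[
    [[0, -0.1, -0.1, 0, 0.3, 0, 1], [0, -0.1, -0.1, 0, 0.3, 0, 1], [0, -0.1, -0.1, 0, 0.3, 0, 1], [1.5, -0.1, -0.1, 0, 0.3, 0, 1], [3, -0.1, -0.1, 0, 0.3, 0, 1], [4.5, -0.1, -0.1, 0, 0.3, 0, 1], [6, -0.1, -0.1, 0, 0.3, 0, 1], [7.5, -0.1, -0.1, 0, 0.3, 0, 1], [8.5, -0.1, -0.1, 0, 0.3, 0, 1], [8.9, -0.1, -0.1, 0, 0.3, 0, 1]],
  ],
)

```text
t: 17.52
ee_pos: [463.0, -267.1, 254.0]
orientation: [0.618, 1.481, -0.615]
contact_force: [-0.1, -0.0, 0.2]
finger_gap: 95.0
```

apply_moves(
  increments=[
    [[0.1, 0, 0, 0, 0, 0, 0.6], [0.1, 0, 0, 0, 0, 0, 0.5], [0.1, 0, 0, 0, 0, 0, 0.4], [0.1, 0, 0, 0, 0, 0, 0.4], [0.1, 0, 0, 0, 0, 0, 0.4], [0.1, 0, 0, 0, 0, 0, 0.4]],
  ],
  grip_force=25,
)

```text
t: 18.27
ee_pos: [463.0, -267.3, 253.3]
orientation: [0.617, 1.481, -0.616]
contact_force: [-1.0, -2.4, 0.4]
finger_gap: 50.3
```

Gripped at a 50 mm gap. Lift straight up, then travel over to the tray.

apply_moves(
  increments=[
    [[-1, 0, 0, 0, 0, 0, 0.4], [-3, 0, 0, 0, 0, 0, 0.4], [-6, 0, 0, 0, 0, 0, 0.4], [-9, 0, 0, 0, 0, 0, 0.4], [-12, 0, 0, 0, 0, 0, 0.4], [-15, 0, 0, 0, 0, 0, 0.4], [-16.5, 0, 0, 0, 0, 0, 0.4], [-16.5, 0, 0, 0, 0, 0, 0.4]],
  ],
)

```text
t: 19.27
ee_pos: [463.0, -267.5, 419.9]
orientation: [0.617, 1.478, -0.616]
contact_force: [0.3, -0.5, -4.1]
finger_gap: 50.0
```

apply_moves(
  increments=[
    [[0, 1.5, -1.4, 0, 0, 0, 0.4], [0, 4, -3.8, 0, 0, 0, 0.4], [0, 7, -6.5, 0, 0, 0, 0.4], [0, 10, -9.3, 0, 0, 0, 0.4], [0, 13, -12.1, 0, 0, 0, 0.4], [0, 16, -14.9, 0, 0, 0, 0.4], [0, 19, -17.7, 0, 0, 0, 0.4], [0, 22, -20.5, 0, 0, 0, 0.4], [0, 24, -22.3, 0, 0, 0, 0.4], [0, 25, -23.3, 0, 0, 0, 0.4]],
  ],
)

```text
t: 20.52
ee_pos: [475.4, 75.9, 418.1]
orientation: [0.614, 1.482, -0.615]
contact_force: [-0.2, -0.9, -3.8]
finger_gap: 50.0
```

apply_moves(
  increments=[
    [[0, 1.5, -1.4, 0, 0, 0, 0.4], [0, 4, -3.8, 0, 0, 0, 0.4], [0, 7, -6.5, 0, 0, 0, 0.4], [0, 10, -9.3, 0, 0, 0, 0.4], [0, 13, -12.1, 0, 0, 0, 0.4], [0, 15, -14, 0, 0, 0, 0.4], [0, 15.8, -14.7, 0, 0, 0, 0.4], [0, 15.8, -14.7, 0, 0, 0, 0.4]],
  ],
)

```text
t: 21.52
ee_pos: [483.3, 291.5, 417.3]
orientation: [0.613, 1.482, -0.616]
contact_force: [-0.9, -0.2, -3.3]
finger_gap: 50.1
```

```bash
python3 -c "
from h import *
mv(485,290,290,45)
s=robot.grab_frame('scene')
c=cv2.resize(s[60:270,250:450],None,fx=2.8,fy=2.8,interpolation=cv2.INTER_CUBIC)
cv2.imwrite('pics/c7.png',c)"
```

```text
t 21.52 pos [483.3 291.5 417.3] yaw 45.0 F [-0.9 -0.2 -3.3] gap 50.1 j6 -0.34
tool axes [[-0.001, 0.708, 0.707], [-0.002, 0.707, -0.708], [-1.0, -0.002, 0.001]]
shift cm [12.73  0.04  0.22] turn [-0.   0.   0.1]
```

View pics/c7.png

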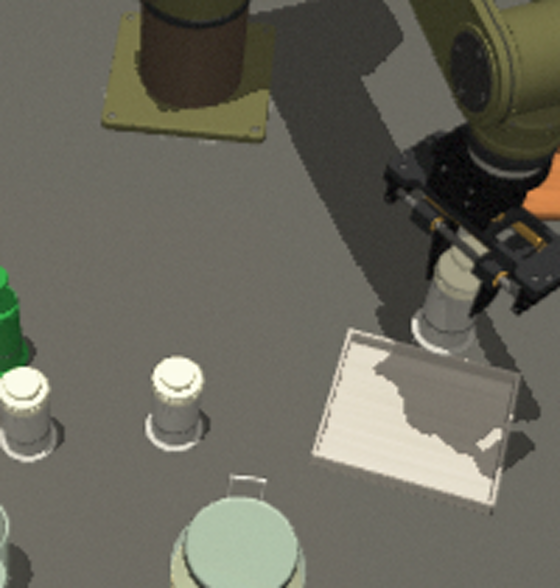

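A is held upright and above the tray, and B and C still stand. Lower to the floor: contact should come at TCP ≈257.

apply_moves(
  increments=[
    [[1, 0, 0.2, 0, 0, 0, 0.4], [3, 0, 0.2, 0, 0, 0, 0.4], [6, 0, 0.2, 0, 0, 0, 0.4], [9, 0, 0.2, 0, 0, 0, 0.4], [12, 0, 0.2, 0, 0, 0, 0.4], [14, 0, 0.2, 0, 0, 0, 0.4], [15, 0, 0.2, 0, 0, 0, 0.4], [15.4, 0, 0.2, 0, 0, 0, 0.4], [15.6, 0, 0.2, 0, 0, 0, 0.4], [15.7, 0, 0.2, 0, 0, 0, 0.4]],
  ],
)

```text
t: 22.82
ee_pos: [485.0, 289.6, 261.5]
orientation: [0.614, 1.481, -0.615]
contact_force: [0.1, 0.1, -4.1]
finger_gap: 50.0
```

apply_moves(
  increments=[
    [[0.1, 0, 0, 0, 0, 0, 0.4], [0.2, 0, 0, 0, 0, 0, 0.4]],
  ],
)

```text
t: 23.08
ee_pos: [485.2, 289.7, 260.0]
orientation: [0.615, 1.48, -0.614]
contact_force: [0.7, 0.1, -3.3]
finger_gap: 50.0
```

apply_moves(
  increments=[
    [[0.1, 0, 0, 0, 0, 0, 0.4], [0.2, 0, 0, 0, 0, 0, 0.4]],
  ],
)

```text
t: 23.32
ee_pos: [485.2, 289.7, 258.0]
orientation: [0.615, 1.48, -0.614]
contact_force: [-0.2, 0.7, -2.6]
finger_gap: 50.0
```

apply_moves(
  increments=[
    [[0.1, 0, 0, 0, 0, 0, 0.4], [0.15, 0, 0, 0, 0, 0, 0.4]],
  ],
)

```text
t: 23.58
ee_pos: [485.4, 289.7, 257.3]
orientation: [0.615, 1.48, -0.615]
contact_force: [-2.5, -1.4, 3.3]
finger_gap: 50.1
```

Contact (force went from -2.6 to +3.3). Release slowly, then withdraw straight up.

apply_moves(
  increments=[
    [[0, 0, 0, 0, 0, 0, 0.6], [0, 0, 0, 0, 0, 0, 0.8], [0, 0, 0, 0, 0, 0, 1], [0, 0, 0, 0, 0, 0, 1], [0, 0, 0, 0, 0, 0, 1], [0, 0, 0, 0, 0, 0, 1], [0, 0, 0, 0, 0, 0, 1]],
  ],
)

```text
t: 24.45
ee_pos: [485.4, 289.7, 257.3]
orientation: [0.615, 1.48, -0.615]
contact_force: [-0.5, 0.2, -0.2]
finger_gap: 94.9
```

apply_moves(
  increments=[
    [[-1, 0, 0, 0, 0, 0, 1], [-3, 0, 0, 0, 0, 0, 1], [-6, 0, 0, 0, 0, 0, 1], [-10, 0, 0, 0, 0, 0, 1], [-15, 0, 0, 0, 0, 0, 1], [-16, 3, -3, 0, 0, 0, 1], [-16, 7, -7, 0, 0, 0, 1], [-16, 11, -11, 0, 0, 0, 1], [-16, 15, -15, 0, 0, 0, 1], [-16, 17, -17, 0, 0, 0, 1]],
  ],
)

```text
t: 25.7
ee_pos: [484.6, 532.7, 418.9]
orientation: [0.615, 1.48, -0.611]
contact_force: [0.3, -0.5, 0.1]
finger_gap: 95.2
```

```bash
python3 -c "
from h import *
mv(485,290,290,45)
s=robot.grab_frame('scene');t=robot.grab_frame('top')
c=np.zeros((600,800,3),np.uint8)
c[:330]=cv2.resize(s[140:255,170:449],(800,330),interpolation=cv2.INTER_CUBIC)
c[330:]=cv2.resize(t[175:285,120:446],(800,270),interpolation=cv2.INTER_CUBIC)
cv2.imwrite('pics/c8.png',c)"
```

```text
t 25.7 pos [484.6 532.7 418.9] yaw 45.0 F [ 0.3 -0.5  0.1] gap 95.2 j6 -0.03
tool axes [[0.003, 0.707, 0.708], [0.001, 0.708, -0.707], [-1.0, 0.003, 0.002]]
shift cm [ 12.87 -17.19  17.15] turn [ 0.   0.1 -0.2]
```

View pics/c8.png

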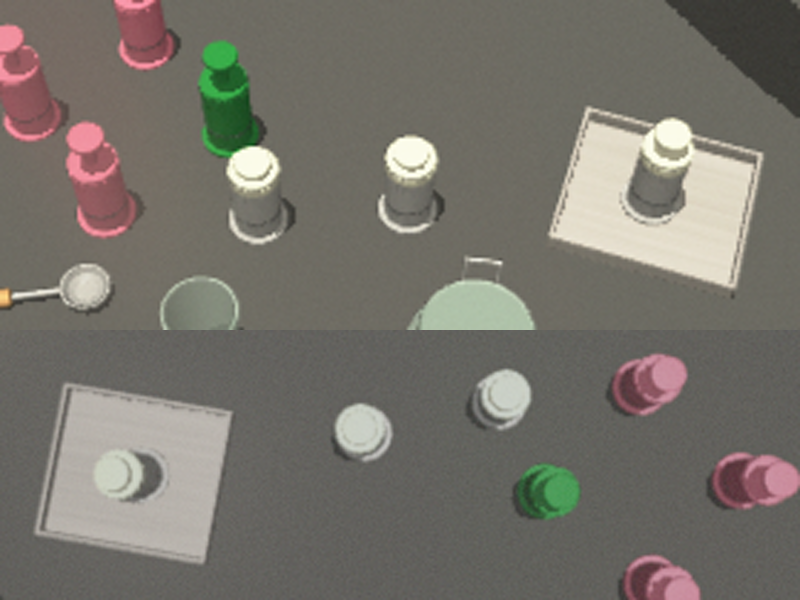

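A stands upright on the tray floor, with its foot at crop (652,200) near the centre and its plunger partway in. B and C stand with plungers home, and nothing else has moved. Handing in.

```bash
python3 -c "
from rig import robot
print(robot.finish_job(), robot.get_obs()['t'])"
```

```text
the job is handed in; nothing more can be done
the job is handed in; nothing more can be done
```

The job is handed in, and the sticking syringe is standing upright on the drip tray floor. No verdict is reported. I labelled the three white syringes A, B and C by position, so the letters may not match the scene's own names.

- **Good ones:** B and C slid all the way home at about 2 to 4 N. The force rose to 7 to 9 N at the stop, with the fingertip at 110 mm. Both were left where they stood.
- **Sticking one:** A stalled at a stroke of about 17.5 mm, with the force climbing to about 13 N, well under the 40 N limit. I gripped it at 25 N, carried it over the others and set it down near the tray's centre.

**Last checks:** the final pictures at 25.7 s, from both cameras, show:
- A upright in the tray with its plunger partway in.
- B and C upright with their plungers home.
- The look-alikes standing. The spoon, and what the crop shows of the glass and oat jar, look undisturbed.
- The gripper well clear of everything.

**Disagreements:** the scene camera read x about 3 to 8 mm higher than the top camera. Triangulated thumb heights came out at 132 to 138 mm instead of 142 mm. I leaned towards the top camera, and contact during pressing agreed with the stated heights.

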